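# Weigh the canister: out of the tilted cradle, onto the bench scale

## Robot

A 6-joint arm with a two-finger parallel gripper is mounted at the origin on the work surface. World frame = base frame: x ahead of the robot, y to its left, z up, the work surface at z = 0. Lengths are in m, angles in rad, forces in N, time in s.
With the tool pointing down it reaches from about 0.35 to 0.975 m from the base axis. Payload 4.9 kg.
Tool frame: the origin (TCP) lies on the centre line of the jaws, within the pads' length; the fingertips stand 19 mm ahead of it and the grasp point (between the pads) is the TCP; z points along the fingers, y is the line along which they close (so a half turn about z gives the same grasp; the last joint's range is limited). The gripper opens to 85 mm and grips with 20 to 120 N. Pads are 22 mm wide; open, the fingers measure 114 mm over their backs; the gripper's body (76 mm by 85 mm) begins 54 mm behind the grasp point. The pads swing forward as they close: fully open they stand 13 mm farther back than shut.
Start: joints at [1.146, 0.053, 1.613, -0, 1.476, -0.119], TCP at [0.188, 0.596, 0.25] pointing down, gripper open.
Joint ranges: [-3.01, 3.01], [-1.01, 2.22], [0.06, 2.58], [-1.02, 4.17], [0.09, 2.62], [-3.14, 3.14]. Speed limits (rad/s): [2.57, 2.57, 3.14, 3.14, 3.14, 3.14].

## Interface

Orientations are given as a unit quaternion [w, x, y, z].
In Python, from plant import state, grab_frame, ticket, spotter gives the robot as it stands.
- The arm moves only by the tool apply_moves, never from a script. Its argument "series" is a list of rows, each an object of numbers: "jaw": the closure, from 0 (fully open) to 1 (shut); "dx", "dy", "dz": the shift along the tool's x, y, z in mm; "turn": the turn about the tool's z in rad. A call has 1 to 5 rows; each row is the pose to reach, as a shift and turn from the pose commanded when the call began, along the tool's axes at that moment; what a row does not reach only later rows make up. A row lasts 1/12 s, in which the tool goes at most 41.7 mm and 7.16 degrees, less where a joint would pass 70% of its speed; a pose out of reach is approached as far as the arm can. A call with a gripper value outside its range is refused whole. The fingers move at their own pace and stop on an object; the grip force is fixed at half the most. Time passes only in rows, so rows that repeat a pose let the fingers close. It gives the time, the measured TCP pose, the force, the opening and the grip force at its end, in the units of the state.
- state(): the state, without advancing time (a new reading comes with each control period).
- grab_frame(name): name is "scene" or "side" or "wrist"; returns a dict with "pixels" (384x512x3 uint8, red, green, blue), "mtx" (3x3 intrinsics, pixels), "dist_coeffs" ([k1, k2, p1, p2, k3] as OpenCV has them; the pictures are not rectified), "camera_from_world" (4x4, takes a point from world to camera coordinates). Camera axes: x right, y down, z forward; pixel columns grow to the right and rows downward; lengths in m; the calibration is good to about 2 mm. A picture is of the moment at which its call begins. There is no depth.
- ticket.job_done(): hands the job in; it is judged then, once.
Trained networks look in a picture, given as the dict that the camera call returned (one of the last four; its "shot" number tells which), for a name from the list of things; names that differ only in an ending like _2 or _b are one class to them, and where a whole thing is asked for, a point or a joint stands for the part that bears it (a point fixed in the world has none). Each returns a list of dicts, best first, with "conf" (0 to 1); they miss things now and then, are a little off and sometimes report something else, mostly with a low value. They report only what shows in the picture. A call takes as long as a camera call.
- spotter.outline_of(picture, target): "region" (384x512 bool, what is visible of it) and "extent" ([left, top, right, bottom] in pixels, round what is visible of it).
The state is a dict: "time": time; "joint_pos": joint angles; "joint_vel": joint speeds; "joint_efforts": joint torques, N m; "tool_pos": TCP position; "tool_rot": TCP orientation; "contact_force": force on the tool from outside, world axes, zero at the start; "ft_torque": the same for the moment, N m; "gripper_width": opening from 0.0 (shut) to 1.0 (fully open); "grasp_force": force on a finger pad.
Only numpy, scipy, OpenCV 4.12 (cv2) and the standard library are available. Lean on these libraries where they do the work, as an engineer would, in place of code of your own. Each camera call takes 0.05 s, during which the arm holds its last target. There are 200 camera calls.

## Task

Draw the white handled canister out of its tilted cradle and stand it upright in the middle of the bench scale's platform, so that it can be weighed, then let go of it. Set it down gently, never pushing the platform far past what the canister itself weighs, do not let it tip much farther than it leans in the cradle, and leave the other things on the bench where they are.

Things in the scene. Friction and masses are not known exactly. Their poses are not given: they have to be found in the camera images.
- canister: white flat-sided plastic canister, 90 mm (own x) by 110 mm (own y), body 120 mm tall, 170 mm with its handle; 0.4 to 0.75 kg. Origin: centre of its underside; own z runs up through the handle. Low grey cap, 10 mm, on top on its -x side. It starts leaning 25 degrees, top towards its own -x, roughly towards the robot
- handle (a point): centre of the canister's rigid strap handle, 160 mm above its underside, same axes. The strap runs straight along the canister's y, 14 mm thick (x), 20 mm high (z); a post under each end leaves 68 mm clear between them and 30 mm free below the strap
- cradle: fixed steel cradle, base 170 x 150 mm, origin under the base centre. Its pocket leans 25 degrees: the way out is along (-0.423, 0, 0.906) in its frame. Pocket floor centre (0, 0, 52 mm); inside 98 x 118 mm; walls 5 mm thick and 40 mm deep along that axis, the front (-x) one 60 mm. The canister has 4 mm of play and rests on the front wall
- scale_centre (a point): point on the bench under the centre of the scale's square steel platform (180 x 180 mm, level); x and y along its sides. The top of the platform stands 52 to 82 mm above this point: its column is set to a different height each time, is not measured and stays as it is set. The low grey display juts out on the -x side, to 135 mm from the centre
- platform (a joint): how far the scale's sprung platform is pushed down from wherever it is set, m: 0 unloaded, about 0.7 mm per newton, stop at 14 mm
- lotion: closed white bottle without a handle, 60 mm across, 135 mm tall, standing between cradle and scale; origin under its centre; a bystander
- tape: brown roll of packing tape lying flat, 104 mm across, 48 mm high; a bystander
- scanner: hand barcode scanner lying flat, black grip and white head, about 143 x 66 x 34 mm; a bystander
- mouse: black computer mouse, 100 x 60 x 32 mm; a bystander

How it is judged:
By the outcome, as a careful person would: the job done as asked, in the order asked, and still so for the second after the job is handed in, with the robot touching nothing.
It also fails if it takes over 42 s, if anything falls off the work surface, if the arm or the gripper's body presses on something with over 40 N, if the wrist force passes 120 N, or if a joint passes its speed limit or range.

## Working session

There is one attempt and no reset: what is moved stays moved. The work goes in short steps, Python scripts to look and compute and a tool call to move; the robot and the scene stay as the last step left them, time stands still between calls to the robot, and variables do not carry over. Pictures are saved under pics/ and viewed, at most 10 in all, crops included, and the job is handed in when it is done.

Besides the shell and the picture viewer there is one more tool, called after "Call:" by a JSON object that holds its "api" and its "payload", one argument or row to a line. apply_moves: Moves the arm, as the interface text tells. Its arguments: {"type":"object","properties":{"series":{"type":"array","items":{"type":"object","properties":{"jaw":{"type":"number"},"dx":{"type":"number"},"dy":{"type":"number"},"dz":{"type":"number"},"turn":{"type":"number"}}}}},"required":["series"]}

```bash
mkdir -p pics; ls
cat > h.py <<'E'
import numpy as np, cv2
from plant import state, grab_frame, ticket, spotter
from scipy.spatial.transform import Rotation as R
def proj(p,P):
    T=p["camera_from_world"]; P=np.atleast_2d(P).astype(float)
    r=cv2.Rodrigues(T[:3,:3])[0]
    return cv2.projectPoints(P,r,T[:3,3],np.array(p["mtx"],float),np.array(p["dist_coeffs"],float))[0][:,0]
def ray(p,uv):
    T=np.array(p["camera_from_world"]); n=cv2.undistortPoints(np.array([[uv]],float),np.array(p["mtx"],float),np.array(p["dist_coeffs"],float))[0,0]
    return -T[:3,:3].T@T[:3,3], T[:3,:3].T@np.array([n[0],n[1],1])
def at(p,uv,z):
    c,d=ray(p,uv); return c+d*(z-c[2])/d[2]
E
cat > a.py <<'E'
from h import *
import pickle
s=state(); print({k:np.round(v,3) for k,v in s.items()})
out={}
for n in ("scene","side"):
    p=grab_frame(n); cv2.imwrite(f"pics/{n}0.png",p["pixels"][...,::-1])
    p["camera_from_world"]=np.array(p["camera_from_world"]); 
    m={}
    for t in ("canister","handle","cradle","platform","lotion","tape","scanner","mouse"):
        try: r=spotter.outline_of(p,t)
        except Exception as e: print(t,e); continue
        if r:
            m[t]=r[0]["region"]; ys,xs=np.nonzero(m[t]); print(n,t,[(round(q["conf"],2),np.round(q["extent"])) for q in r[:2]],(xs.mean().round(),ys.mean().round()),len(xs))
    out[n]=(p,m); print(np.round(ray(p,(256,192)),3))
pickle.dump(out,open("o.pkl","wb"))
a=np.hstack([cv2.imread("pics/scene0.png"),cv2.imread("pics/side0.png")])
E
python3 a.py
```

```text
pics
{'time': np.float64(0.0), 'joint_pos': array([ 1.146,  0.053,  1.614,  0.   ,  1.476, -0.119]), 'joint_vel': array([-0.   , -0.   ,  0.   ,  0.001, -0.001,  0.   ]), 'joint_efforts': array([ 2.0000e-03, -3.9367e+01, -3.7019e+01,  0.0000e+00,  7.0000e-03,
       -0.0000e+00]), 'tool_pos': array([0.188, 0.595, 0.249]), 'tool_rot': array([-0.   ,  0.152,  0.988, -0.001]), 'contact_force': array([-0.816, -0.486, -0.48 ]), 'ft_torque': array([0.013, 0.008, 0.006]), 'grasp_force': np.float64(0.0), 'gripper_width': np.float64(1.004)}
scene canister [(0.66, array([166., 228., 230., 300.]))] (np.float64(195.0), np.float64(264.0)) 3112
scene handle [(0.67, array([164., 226., 225., 302.]))] (np.float64(195.0), np.float64(264.0)) 3110
scene cradle [(0.83, array([168., 262., 245., 340.]))] (np.float64(206.0), np.float64(310.0)) 2623
scene platform [(0.75, array([312., 171., 403., 248.]))] (np.float64(358.0), np.float64(207.0)) 3925
scene lotion [(0.66, array([272., 229., 294., 267.]))] (np.float64(284.0), np.float64(248.0)) 802
scene tape [(0.69, array([222., 192., 261., 232.])), (0.55, arra
[... 450 characters left out ...]
 198., 368., 260.]))] (np.float64(340.0), np.float64(227.0)) 2021
side cradle [(0.79, array([308., 233., 386., 283.]))] (np.float64(344.0), np.float64(260.0)) 2029
side platform [(0.72, array([189., 159., 268., 201.]))] (np.float64(227.0), np.float64(179.0)) 1786
side lotion [(0.59, array([273., 180., 295., 230.]))] (np.float64(284.0), np.float64(207.0)) 689
side tape [(0.57, array([230., 227., 268., 265.]))] (np.float64(250.0), np.float64(245.0)) 1145
side scanner [(0.93, array([253., 305., 316., 336.]))] (np.float64(285.0), np.float64(322.0)) 1282
side mouse [(0.84, array([131., 216., 168., 242.]))] (np.float64(150.0), np.float64(226.0)) 574
[[-0.271 -0.701  0.894]
 [ 0.611  0.552 -0.567]]
```

Run:
```python
import cv2
for n,(x0,y0,x1,y1) in dict(scene=(140,110,420,320),side=(130,140,410,350)).items():
    i=cv2.imread(f"pics/{n}0.png")[y0:y1+22,x0:x1]
    i=cv2.resize(i[:210],None,fx=2.857,fy=2.857,interpolation=cv2.INTER_CUBIC)[:600,:800]
    cv2.imwrite(f"pics/{n}0c.png",i)
```

```text
(no output)
```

View pics/scene0c.png

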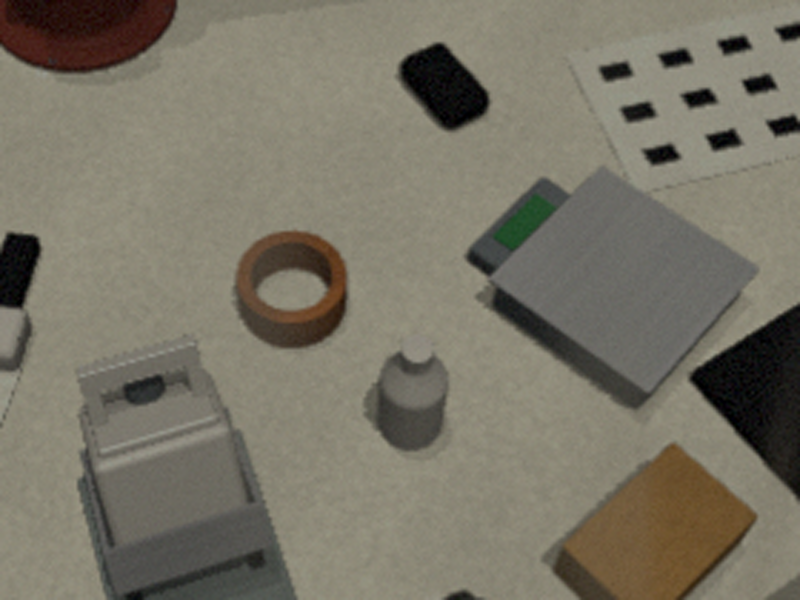

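View pics/side0c.png

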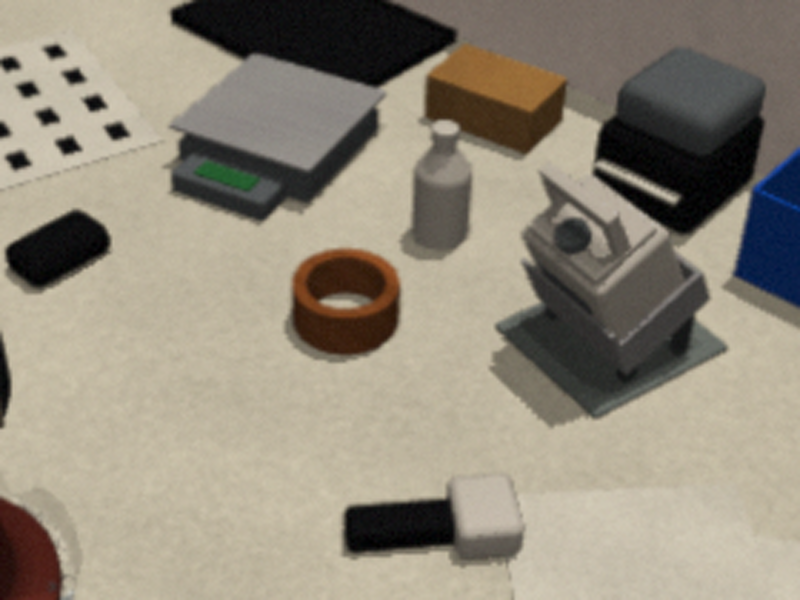

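The scene crop shows the canister and cradle at lower left (handle strap ends about (78,375) and (200,340)). The lotion is at (412,400) and the platform corners at (603,168), (757,268), (640,388) and (492,285). The side crop shows the handle at about (580,190) and the platform corners at (257,55), (385,97), (303,168) and (173,125). Next I fit models to both views.

```bash
cat > fit.py <<'E'
from h import *
import pickle, itertools
from scipy.optimize import minimize, least_squares
o=pickle.load(open("o.pkl","rb")); ps,ms=o["scene"]; pd,md=o["side"]
f=800/280
cs=np.array([(603,168),(757,268),(640,388),(492,285)])/2.857+[140,110]
cd=np.array([(173,125),(257,55),(385,97),(303,168)])/2.857+[130,140]
# order by world: intersect with z=.065
ws=np.array([at(ps,c,.067) for c in cs]); wd=np.array([at(pd,c,.067) for c in cd])
print(np.round(ws,3)); print(np.round(wd,3))
perm=[np.argmin(np.linalg.norm(wd-w,axis=1)) for w in ws]; print(perm)
order=np.arctan2(*(ws-ws.mean(0))[:,[1,0]].T)
def sq(q):
    a=q[3]+order0; return np.c_[q[0]+.09*2**.5*np.cos(a),q[1]+.09*2**.5*np.sin(a),np.full(4,q[2])]
d=np.sign(np.cross((ws[1]-ws[0])[:2],(ws[2]-ws[1])[:2]))
order0=d*np.arange(4)*np.pi/2+np.pi/4
r=least_squares(lambda q:np.r_[(proj(ps,sq(q))-cs).ravel(),(proj(pd,sq(q))-cd[perm]).ravel()],[*ws.mean(0)[:2],.067,order[0]-np.pi/4])
print("platform",np.round(r.x,4),"res",np.round(r.fun,1))
for t,z in (("lotion",.067),("tape",.024)):
    for p,m in (o["scene"],o["side"]):
        ys,xs=np.nonzero(m[t]); print(t,np.round(at(p,(xs.mean(),ys.mean()),z),3))
# cradle + canister
box=lambda x,y,z:np.array(list(itertools.product(x,y,z)))
th=np.deg2rad(25); Rt=R.from_euler("y",-th).as_matrix()
def parts(q,dx=-.004):
    Rz=R.from_euler("z",q[2]).as_matrix(); t=np.array([q[0],q[1],0])
    cr=[box((-.085,.085),(-.075,.075),(0,.006))]
    F=np.array([0,0,.052])
    po=[box((-.054,-.049),(-.064,.064),(-.005,.06)),box((-.054,.054),(-.064,.064),(-.005,.04))]
    ca=[box((-.045,.045),(-.055,.055),(0,.12)),box((-.007,.007),(-.045,.045),(.15,.17)),
        box((-.007,.007),(-.045,-.034),(.12,.16)),box((-.007,.007),(.034,.045),(.12,.16))]
    return [x@Rz.T+t for x in cr+[b@Rt.T+F for b in po]+[(b+[dx,0,0])@Rt.T+F for b in ca]]
def sil(p,P,S=4):
    im=np.zeros((384*S,512*S),np.uint8)
    for b in P: cv2.fillConvexPoly(im,cv2.convexHull(np.round((proj(p,b)+.5)*S).astype(np.int32)),1)
    return im
U=[(p,cv2.resize(((m["canister"]|m["cradle"])*255).astype(np.uint8),None,fx=4,fy=4,interpolation=cv2.INTER_LINEAR)>127) for p,m in o.values()]
cost=lambda q:sum((sil(p,parts(q)).astype(bool)^u).sum()/u.sum() for p,u in U)
if __name__=="__main__":
    c=at(ps,(206,310),.03)[:2]
    best=min((minimize(cost,[*c,y],method="Nelder-Mead",options=dict(initial_simplex=np.array([[*c,y],[c[0]+.03,c[1],y],[c[0],c[1]+.03,y],[*c,y+.3]]))) for y in np.arange(-3.1,3.1,.5)),key=lambda r:r.fun)
    q=best.x; print("cradle",q,best.fun)
    for n,(p,m) in o.items():
        im=cv2.resize(p["pixels"][...,::-1],None,fx=4,fy=4,interpolation=cv2.INTER_CUBIC)
        for b in parts(q):
            u=np.round((proj(p,b)+.5)*4).astype(int)
            for i,j in itertools.combinations(range(8),2):
                if bin(i^j).count("1")==1: cv2.line(im,tuple(map(int,u[i])),tuple(map(int,u[j])),(0,0,255),1)
        c=np.round(proj(p,parts(q)[3].mean(0))[0]*4).astype(int)
        cv2.imwrite(f"pics/fit_{n}.png",im[c[1]-250:c[1]+300,c[0]-200:c[0]+200])
    cv2.imwrite("pics/fit.png",np.hstack([cv2.imread(f"pics/fit_{n}.png") for n in o]))
    h=parts(q)[4].mean(0); print("handle",h)
E
python3 fit.py
```

```text
[[0.542 0.298 0.067]
 [0.709 0.34  0.067]
 [0.745 0.169 0.067]
 [0.591 0.126 0.067]]
[[0.514 0.281 0.067]
 [0.679 0.321 0.067]
 [0.714 0.152 0.067]
 [0.553 0.123 0.067]]
[np.int64(0), np.int64(1), np.int64(2), np.int64(3)]
platform [0.6384 0.2454 0.045  1.8057] res [-0.3 -0.3  0.5  1.3  1.7  2.7 -2.1 -2.5 -2.2  0.1 -1.  -0.6  0.4 -1.2
  1.   1.5]
lotion [ 0.642 -0.     0.067]
lotion [ 0.62  -0.005  0.067]
tape [ 0.47  -0.016  0.024]
tape [ 0.467 -0.016  0.024]
cradle [ 0.62260078 -0.22272588 -0.24271414] 0.14884590729515562
handle [ 0.55344485 -0.20560319  0.19531877]fit.py:15: DeprecationWarning: Arrays of 2-dimensional vectors are deprecated. Use arrays of 3-dimensional vectors instead. (deprecated in NumPy 2.0)
  d=np.sign(np.cross((ws[1]-ws[0])[:2],(ws[2]-ws[1])[:2]))
```

View pics/fit.png

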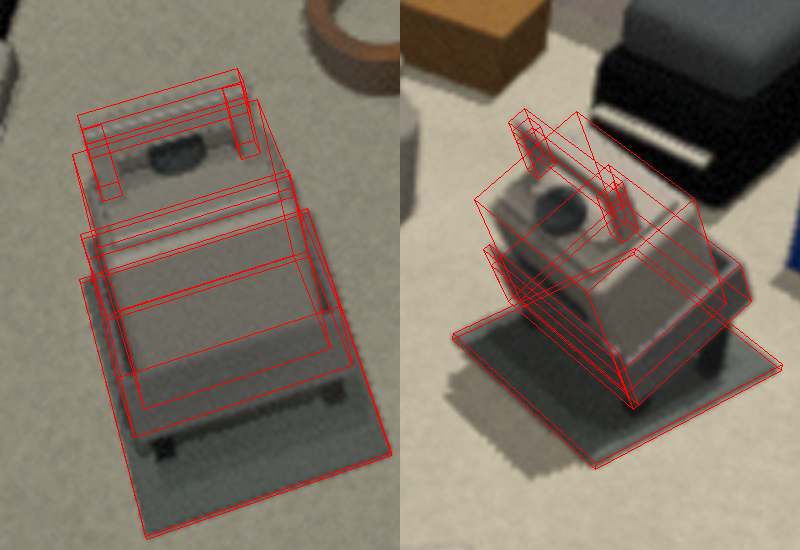

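The fit shows the base and side-view strap matching within about 1 px. In the scene view the real strap sits about 3–4 px lower than the model. The cradle is at about (0.62, -0.22), yaw -0.24. I'll go above the handle and refine from close up.

```bash
cat > go.py <<'E'
from h import *
import sys
x,y,z,yaw=map(float,sys.argv[1:5]); s=state()
Rm=R.from_quat(np.array(s["tool_rot"])[[1,2,3,0]]).as_matrix()
d=Rm.T@(np.array([x,y,z])-s["tool_pos"])*1000
cy=np.arctan2(Rm[1,1],Rm[0,1]); t=-(yaw-cy); t=(t+np.pi/2)%np.pi-np.pi/2
print("t",round(float(s["time"]),2),"pos",np.round(s["tool_pos"],4),"yaw",round(cy,3),"F",np.round(s["contact_force"],1),"tilt",np.round(Rm[:,2],3))
print("d",np.round(d,1),"turn",round(t,3))
E
python3 go.py .55 -.205 .36 -.243
```

```text
t 0.9 pos [0.1881 0.596  0.2503] yaw 1.265 F [-0.   0.1  0.2] tilt [ 0.  0. -1.]
d [-586.2 -654.9 -109.7] turn 1.508
```

Call:
{"api": "apply_moves", "payload": {
  "series": [
    {"dx": -586, "dy": -655, "dz": -110, "turn": 1.508, "jaw": 0},
    {"dx": -586, "dy": -655, "dz": -110, "turn": 1.508, "jaw": 0},
    {"dx": -586, "dy": -655, "dz": -110, "turn": 1.508, "jaw": 0},
    {"dx": -586, "dy": -655, "dz": -110, "turn": 1.508, "jaw": 0},
    {"dx": -586, "dy": -655, "dz": -110, "turn": 1.508, "jaw": 0}
  ]
}}

```text
time: 1.32
tool_pos: [0.2735, 0.4059, 0.2764]
tool_rot: [0.0, 0.451, 0.892, 0.0]
contact_force: [0.6, 0.2, 0.4]
gripper_width: 0.998
grasp_force: 0.0
```

```bash
python3 go.py .55 -.205 .36 -.243
```

```text
t 1.32 pos [0.2735 0.4059 0.2764] yaw 0.635 F [0.6 0.2 0.4] tilt [ 0.  0. -1.]
d [-655.9 -139.6  -83.6] turn 0.878
```

Call:
{"api": "apply_moves", "payload": {
  "series": [
    {"dx": -656, "dy": -140, "dz": -84, "turn": 0.878, "jaw": 0},
    {"dx": -656, "dy": -140, "dz": -84, "turn": 0.878, "jaw": 0},
    {"dx": -656, "dy": -140, "dz": -84, "turn": 0.878, "jaw": 0},
    {"dx": -656, "dy": -140, "dz": -84, "turn": 0.878, "jaw": 0},
    {"dx": -656, "dy": -140, "dz": -84, "turn": 0.878, "jaw": 0}
  ]
}}

```text
time: 1.73
tool_pos: [0.3596, 0.2179, 0.3027]
tool_rot: [0.0, 0.704, 0.71, 0.001]
contact_force: [1.7, -0.0, -0.3]
gripper_width: 0.998
grasp_force: 0.0
```

```bash
python3 go.py .55 -.205 .36 -.243
```

```text
t 1.73 pos [0.3596 0.2179 0.3027] yaw 0.009 F [ 1.7 -0.  -0.3] tilt [ 0.001  0.001 -1.   ]
d [-424.6  186.5  -57.3] turn 0.252
```

Call:
{"api": "apply_moves", "payload": {
  "series": [
    {"dx": -425, "dy": 187, "dz": -57, "turn": 0.252, "jaw": 0},
    {"dx": -425, "dy": 187, "dz": -57, "turn": 0.252, "jaw": 0},
    {"dx": -425, "dy": 187, "dz": -57, "turn": 0.252, "jaw": 0},
    {"dx": -425, "dy": 187, "dz": -57, "turn": 0.252, "jaw": 0},
    {"dx": -425, "dy": 187, "dz": -57, "turn": 0.252, "jaw": 0}
  ]
}}

```text
time: 2.15
tool_pos: [0.4458, 0.0295, 0.3281]
tool_rot: [0.0, 0.786, 0.618, 0.001]
contact_force: [0.6, 0.2, 1.1]
gripper_width: 1.0
grasp_force: 0.0
```

```bash
python3 go.py .55 -.205 .36 -.243
```

```text
t 2.15 pos [0.4458 0.0295 0.3281] yaw -0.237 F [0.6 0.2 1.1] tilt [ 0.001  0.    -1.   ]
d [-203.4  156.5  -31.7] turn 0.006
```

Call:
{"api": "apply_moves", "payload": {
  "series": [
    {"dx": -203, "dy": 156, "dz": -32, "jaw": 0},
    {"dx": -203, "dy": 156, "dz": -32, "jaw": 0},
    {"dx": -203, "dy": 156, "dz": -32, "jaw": 0},
    {"dx": -203, "dy": 156, "dz": -32, "jaw": 0},
    {"dx": -203, "dy": 156, "dz": -32, "jaw": 0}
  ]
}}

```text
invalid input at $.series[0]: expected keys jaw, dx, dy, dz, turn
```

```bash
python3 go.py .55 -.205 .36 -.243
python3 - <<'E'
from h import *
import pickle
p=grab_frame("wrist"); pickle.dump(p,open("w.pkl","wb"))
i=cv2.resize(p["pixels"][...,::-1],(768,576),interpolation=cv2.INTER_CUBIC); cv2.imwrite("pics/w1.png",i)
print(np.round(p["camera_from_world"],3), proj(p,[.5534,-.2056,.195]))
E
```

```text
t 2.15 pos [0.4458 0.0295 0.3281] yaw -0.237 F [0.6 0.2 1.1] tilt [ 0.001  0.    -1.   ]
d [-203.4  156.5  -31.7] turn 0.006
[[ 0.972 -0.235  0.001 -0.425]
 [-0.224 -0.927  0.3    0.064]
 [-0.07  -0.292 -0.954  0.494]
 [ 0.     0.     0.     1.   ]] [[422.81928602 387.79923359]]
```

View pics/w1.png

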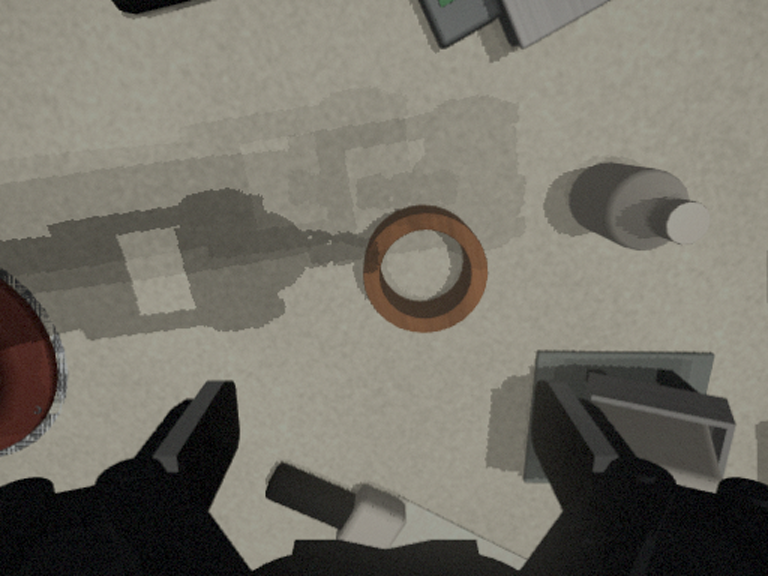

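The move was refused because every key is required. The wrist picture shows the tape at (425,268), the lotion at (640,205) and the cradle at lower right. The camera looks towards +y from the fingers, so I'll view the handle from a point on its -y side.

```bash
python3 - <<'E'
from h import *
import pickle
p=pickle.load(open("w.pkl","rb"))
a=at(p,(256,210),.19); s=state()["tool_pos"]; print(a, a-s)
t=np.array([.553,-.206])-(a-s)[:2]; print(t)
E
python3 go.py .53 -.32 .34 -.243
```

```text
[0.43875315 0.00945771 0.19      ] [-0.00949034 -0.01416858 -0.13884785]
[ 0.56249034 -0.19183142]
t 2.2 pos [0.4482 0.0236 0.3288] yaw -0.245 F [-0.1 -4.7  1. ] tilt [ 0.004 -0.006 -1.   ]
d [-313.6  162.7   -9. ] turn -0.002
```

```bash
python3 go.py .56 -.20 .35 -.243
```

```text
t 2.2 pos [0.4482 0.0236 0.3288] yaw -0.245 F [-0.1 -4.7  1. ] tilt [ 0.004 -0.006 -1.   ]
d [-190.   162.7  -19.5] turn -0.002
```

Call:
{"api": "apply_moves", "payload": {
  "series": [
    {"dx": -190, "dy": 163, "dz": -20, "turn": 0, "jaw": 0},
    {"dx": -190, "dy": 163, "dz": -20, "turn": 0, "jaw": 0},
    {"dx": -190, "dy": 163, "dz": -20, "turn": 0, "jaw": 0},
    {"dx": -190, "dy": 163, "dz": -20, "turn": 0, "jaw": 0},
    {"dx": -190, "dy": 163, "dz": -20, "turn": 0, "jaw": 0}
  ]
}}

```text
time: 2.62
tool_pos: [0.5404, -0.1551, 0.3443]
tool_rot: [0.0, 0.786, 0.618, 0.0]
contact_force: [0.7, 0.6, 0.3]
gripper_width: 1.001
grasp_force: 0.0
```

Call:
{"api": "apply_moves", "payload": {
  "series": [
    {"dx": -33, "dy": 28, "dz": -4, "turn": 0, "jaw": 0},
    {"dx": -33, "dy": 28, "dz": -4, "turn": 0, "jaw": 0},
    {"dx": -33, "dy": 28, "dz": -4, "turn": 0, "jaw": 0}
  ]
}}

```text
time: 2.87
tool_pos: [0.5598, -0.1936, 0.3472]
tool_rot: [-0.001, 0.787, 0.617, -0.0]
contact_force: [0.2, 1.1, -0.5]
gripper_width: 1.003
grasp_force: 0.0
```

```bash
python3 go.py .56 -.20 .35 -.243
python3 - <<'E'
from h import *
import pickle,itertools
from fit import parts
p=grab_frame("wrist"); pickle.dump(p,open("w.pkl","wb"))
i=cv2.resize(p["pixels"][...,::-1],(768,576),interpolation=cv2.INTER_CUBIC)
for b in parts([.6226,-.2227,-.2427])[3:]:
    u=np.round((proj(p,b)+.5)*1.5).astype(int)
    for k,j in itertools.combinations(range(8),2):
        if bin(k^j).count("1")==1: cv2.line(i,tuple(map(int,u[k])),tuple(map(int,u[j])),(0,0,255),1)
cv2.imwrite("pics/w2.png",i)
print(proj(p,[.5534,-.2056,.195]))
E
```

```text
t 2.87 pos [ 0.5598 -0.1936  0.3472] yaw -0.24 F [ 0.2  1.1 -0.5] tilt [-0.001  0.001 -1.   ]
d [-6.1  1.7 -2.8] turn 0.003
[[0.542 0.298 0.067]
 [0.709 0.34  0.067]
 [0.745 0.169 0.067]
 [0.591 0.126 0.067]]
[[0.514 0.281 0.067]
 [0.679 0.321 0.067]
 [0.714 0.152 0.067]
 [0.553 0.123 0.067]]
[np.int64(0), np.int64(1), np.int64(2), np.int64(3)]
platform [0.6384 0.2454 0.045  1.8057] res [-0.3 -0.3  0.5  1.3  1.7  2.7 -2.1 -2.5 -2.2  0.1 -1.  -0.6  0.4 -1.2
  1.   1.5]
lotion [ 0.642 -0.     0.067]
lotion [ 0.62  -0.005  0.067]
tape [ 0.47  -0.016  0.024]
tape [ 0.467 -0.016  0.024]
[[255.12918314 195.55715503]]
```

View pics/w2.png

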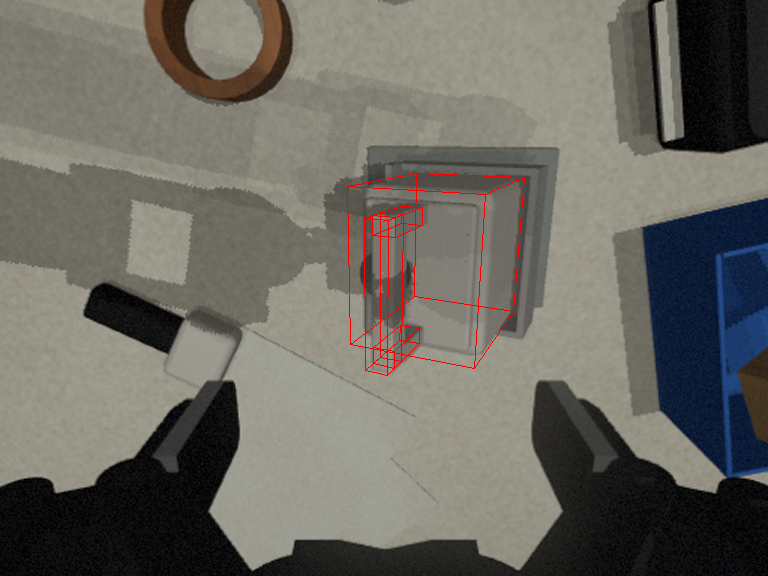

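Run:
```python
from h import *
import pickle
p=pickle.load(open("w.pkl","rb"))
i=p["pixels"][85:265,220:380,::-1]
i=cv2.convertScaleAbs(cv2.resize(i,None,fx=3.3,fy=3.3,interpolation=cv2.INTER_CUBIC),alpha=1.5); cv2.imwrite("pics/w3.png",i)
```

```text
(no output)
```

View pics/w3.png

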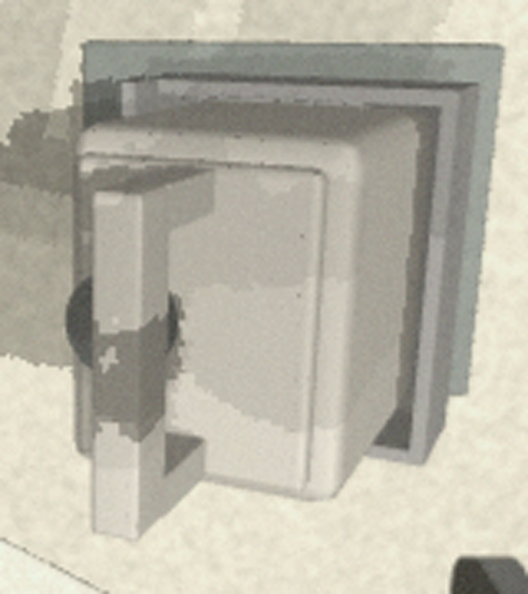

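The close crop shows the strap's top face with corners (93,192), (140,188), (93,530) and (138,537). I'll turn those into a position.

```bash
sed -i 's/^print(/0 and print(/;s/^\(    for p,m in (o\["scene"\].*\)$/    break\n\1/' fit.py
python3 - <<'E'
from h import *
import pickle
p=pickle.load(open("w.pkl","rb"))
g=lambda u,v,z:at(p,(220+u/3.3-.35,85+v/3.3-.35),z)
A,B,C,D=g(93,192,.2015),g(140,188,.2074),g(93,530,.2015),g(138,537,.2074)
print(np.round([A,B,C,D],4)); T=(A+B+C+D)/4
print("len",np.linalg.norm(A-C),np.linalg.norm(B-D),"w",np.linalg.norm(A-B))
for a,b in((A,C),(B,D)): d=a-b; print("yaw",np.arctan2(d[1],d[0])-np.pi/2)
yaw=-.243
h=T+.01*np.array([.423*np.cos(yaw),.423*np.sin(yaw),-.906]); print("handle",h)
c=pickle.load(open("o.pkl","rb"))
for n in c: print(n,proj(c[n][0],[*T]))
E
python3 go.py .56 -.20 .35 -.243
```

```text
[[ 0.5588 -0.1591  0.2015]
 [ 0.5703 -0.1599  0.2074]
 [ 0.5367 -0.2468  0.2015]
 [ 0.5485 -0.2487  0.2074]]
len 0.09044221338776559 0.09142353367704237 w 0.01290523687804535
yaw -0.24719487215081926
yaw -0.24026129892982806
handle [ 0.55770415 -0.2046287   0.19539   ]
scene [[187.13339005 232.97475005]]
side [[331.27990406 205.98221442]]
t 2.92 pos [ 0.5594 -0.1922  0.3475] yaw -0.238 F [ 0.1  0.5 -0.6] tilt [-0.001  0.001 -1.   ]
d [-7.4  2.4 -2.5] turn 0.005
```

```bash
python3 go.py .5577 -.2046 .24 -.2435
```

```text
t 2.92 pos [ 0.5594 -0.1922  0.3475] yaw -0.238 F [ 0.1  0.5 -0.6] tilt [-0.001  0.001 -1.   ]
d [-12.5   1.4 107.5] turn 0.005
```

Call:
{"api": "apply_moves", "payload": {
  "series": [
    {"dx": -12.5, "dy": 1.4, "dz": 30, "turn": 0.005, "jaw": 0.3},
    {"dx": -12.5, "dy": 1.4, "dz": 60, "turn": 0.005, "jaw": 0.3},
    {"dx": -12.5, "dy": 1.4, "dz": 90, "turn": 0.005, "jaw": 0.3},
    {"dx": -12.5, "dy": 1.4, "dz": 107, "turn": 0.005, "jaw": 0.3},
    {"dx": -12.5, "dy": 1.4, "dz": 107, "turn": 0.005, "jaw": 0.3}
  ]
}}

```text
time: 3.33
tool_pos: [0.555, -0.2015, 0.2356]
tool_rot: [-0.004, 0.787, 0.617, -0.002]
contact_force: [0.0, 0.6, -0.6]
gripper_width: 0.7
grasp_force: 0.0
```

```bash
python3 go.py .5577 -.2046 .194 -.2435;  python3 - <<'E'
from h import *
p=grab_frame("wrist")
i=cv2.resize(p["pixels"][...,::-1],None,fx=1.25,fy=1.25)
for q in ([.5577,-.2046,.1954],[.5577,-.2046,.24],list(state()["tool_pos"])): cv2.drawMarker(i,tuple(int(v*1.25) for v in proj(p,q)[0]),(0,0,255),0,10)
cv2.imwrite("pics/w4.png",i)
E
```

```text
t 3.33 pos [ 0.555  -0.2015  0.2356] yaw -0.24 F [ 0.   0.6 -0.6] tilt [-0.008  0.004 -1.   ]
d [-2.5  3.7 41.6] turn 0.003
```

View pics/w4.png

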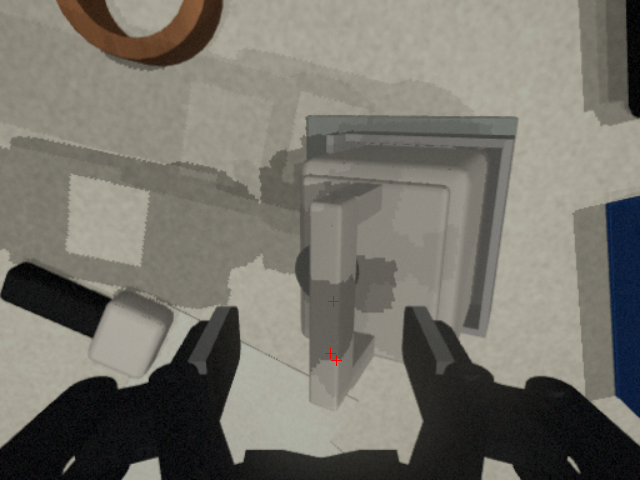

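The picture shows the strap centred between the fingers and the computed handle mark on it at (333,300). Descending the rest.

Call:
{"api": "apply_moves", "payload": {
  "series": [
    {"dx": -2, "dy": 2.5, "dz": 15, "turn": 0.003, "jaw": 0.3},
    {"dx": -2, "dy": 2.5, "dz": 30, "turn": 0.003, "jaw": 0.3},
    {"dx": -2, "dy": 2.5, "dz": 42, "turn": 0.003, "jaw": 0.3},
    {"dx": -2, "dy": 2.5, "dz": 42, "turn": 0.003, "jaw": 0.3},
    {"dx": -2, "dy": 2.5, "dz": 42, "turn": 0.003, "jaw": 0.3}
  ]
}}

```text
time: 3.8
tool_pos: [0.5598, -0.2065, 0.1998]
tool_rot: [0.0, 0.788, 0.616, 0.0]
contact_force: [-0.0, -0.7, 0.5]
gripper_width: 0.705
grasp_force: 0.0
```

```bash
python3 go.py .5577 -.2046 .195 -.2435
```

```text
t 3.8 pos [ 0.5598 -0.2065  0.1998] yaw -0.244 F [-0.  -0.7  0.5] tilt [ 0. -0. -1.]
d [ 1.3 -2.5  4.8] turn -0.001
```

Call:
{"api": "apply_moves", "payload": {
  "series": [
    {"dx": 1, "dy": -2.5, "dz": 5, "turn": 0, "jaw": 0.3},
    {"dx": 1, "dy": -2.5, "dz": 5, "turn": 0, "jaw": 0.5},
    {"dx": 1, "dy": -2.5, "dz": 5, "turn": 0, "jaw": 0.65},
    {"dx": 1, "dy": -2.5, "dz": 5, "turn": 0, "jaw": 0.7},
    {"dx": 1, "dy": -2.5, "dz": 5, "turn": 0, "jaw": 0.75}
  ]
}}

```text
time: 4.22
tool_pos: [0.5581, -0.2056, 0.1948]
tool_rot: [0.001, 0.788, 0.615, 0.0]
contact_force: [1.4, 0.0, 0.7]
gripper_width: 0.249
grasp_force: 0.6
```

Call:
{"api": "apply_moves", "payload": {
  "series": [
    {"dx": 0, "dy": 0, "dz": 0, "turn": 0, "jaw": 0.8},
    {"dx": 0, "dy": 0, "dz": 0, "turn": 0, "jaw": 0.9},
    {"dx": 0, "dy": 0, "dz": 0, "turn": 0, "jaw": 1},
    {"dx": 0, "dy": 0, "dz": 0, "turn": 0, "jaw": 1},
    {"dx": 0, "dy": 0, "dz": 0, "turn": 0, "jaw": 1}
  ]
}}

```text
time: 4.63
tool_pos: [0.5585, -0.2057, 0.195]
tool_rot: [0.001, 0.788, 0.615, 0.001]
contact_force: [4.9, -0.9, 3.4]
gripper_width: 0.208
grasp_force: 58.9
```

```bash
python3 go.py .5577 -.2046 .195 -.2435; python3 -c "
from h import *
s=state();print(s['gripper_width']*85,s['grasp_force'],s['ft_torque'])"
```

```text
t 4.63 pos [ 0.5585 -0.2057  0.195 ] yaw -0.245 F [ 4.9 -0.9  3.4] tilt [ 0.003 -0.001 -1.   ]
d [ 0.9 -1.1  0. ] turn -0.001
17.666914378711912 58.8707609474659 [-0.19647087 -1.23174364 -0.01863267]
```

Call:
{"api": "apply_moves", "payload": {
  "series": [
    {"dx": 0, "dy": -4, "dz": -9, "turn": 0, "jaw": 1},
    {"dx": 0, "dy": -8, "dz": -18, "turn": 0, "jaw": 1},
    {"dx": 0, "dy": -12, "dz": -27, "turn": 0, "jaw": 1},
    {"dx": 0, "dy": -16, "dz": -36, "turn": 0, "jaw": 1}
  ]
}}

```text
time: 4.97
tool_pos: [0.5423, -0.2015, 0.2289]
tool_rot: [0.0, 0.788, 0.615, 0.0]
contact_force: [6.6, -1.3, -5.2]
gripper_width: 0.214
grasp_force: 61.8
```

```bash
python3 -c "
from h import *
s=state();print(s['gripper_width']*85,s['grasp_force'],s['contact_force'],s['ft_torque'])"
```

```text
18.153722866951046 61.76991283893585 [ 6.57796446 -1.27336147 -5.17816789] [-0.45626511 -1.74085878 -0.05614475]
```

Call:
{"api": "apply_moves", "payload": {
  "series": [
    {"dx": 0, "dy": -4, "dz": -9, "turn": 0, "jaw": 1},
    {"dx": 0, "dy": -8, "dz": -18, "turn": 0, "jaw": 1},
    {"dx": 0, "dy": -12, "dz": -27, "turn": 0, "jaw": 1},
    {"dx": 0, "dy": -16, "dz": -36, "turn": 0, "jaw": 1}
  ]
}}

```text
time: 5.3
tool_pos: [0.5239, -0.1968, 0.2639]
tool_rot: [-0.004, 0.788, 0.615, -0.002]
contact_force: [-11.3, 2.2, -3.2]
gripper_width: 0.149
grasp_force: 71.8
```

Call:
{"api": "apply_moves", "payload": {
  "series": [
    {"dx": 0, "dy": -4, "dz": -12, "turn": 0, "jaw": 1},
    {"dx": 0, "dy": -8, "dz": -24, "turn": 0, "jaw": 1},
    {"dx": 0, "dy": -10, "dz": -36, "turn": 0, "jaw": 1},
    {"dx": 0, "dy": -12, "dz": -48, "turn": 0, "jaw": 1},
    {"dx": 0, "dy": -12, "dz": -60, "turn": 0, "jaw": 1}
  ]
}}

```text
time: 5.72
tool_pos: [0.5145, -0.1947, 0.3275]
tool_rot: [0.0, 0.788, 0.615, 0.0]
contact_force: [0.1, 0.4, -3.6]
gripper_width: 0.152
grasp_force: 61.8
```

```bash
python3 go.py .5577 -.2046 .375 -.2435; python3 -c "
from h import *
s=state();print(s['gripper_width']*85,s['grasp_force'],s['contact_force'],s['ft_torque'])"
```

```text
t 5.72 pos [ 0.5145 -0.1947  0.3275] yaw -0.245 F [ 0.1  0.4 -3.6] tilt [ 0. -0. -1.]
d [  0.8  44.3 -47.5] turn -0.002
12.907688987033259 61.83340072631836 [ 0.07601168  0.35055466 -3.59608223] [-0.03710315 -0.05762418  0.02327385]
```

The strap is now flat in the jaws (13 mm opening), so the canister has straightened. I'll lift to travel height and check.

Call:
{"api": "apply_moves", "payload": {
  "series": [
    {"dx": 0, "dy": 0, "dz": -15, "turn": 0, "jaw": 1},
    {"dx": 0, "dy": 0, "dz": -30, "turn": 0, "jaw": 1},
    {"dx": 0, "dy": 0, "dz": -45, "turn": 0, "jaw": 1},
    {"dx": 0, "dy": 0, "dz": -50, "turn": 0, "jaw": 1},
    {"dx": 0, "dy": 0, "dz": -50, "turn": 0, "jaw": 1}
  ]
}}

```text
time: 6.13
tool_pos: [0.5156, -0.1951, 0.379]
tool_rot: [0.002, 0.788, 0.615, 0.001]
contact_force: [0.4, 0.1, -4.8]
gripper_width: 0.151
grasp_force: 61.9
```

```bash
cat > look.py <<'E'
from h import *
import sys,itertools
s=state(); Rm=R.from_quat(np.array(s["tool_rot"])[[1,2,3,0]]).as_matrix(); y=Rm[:,1]
yaw=np.arctan2(y[1],y[0]); Rz=R.from_euler("z",yaw).as_matrix()
box=lambda x,y,z:np.array(list(itertools.product(x,y,z)))
B=[box((-.045,.045),(-.055,.055),(0,.12)),box((-.007,.007),(-.045,.045),(.15,.17))]
out=[]
for n in ("scene","side"):
    p=grab_frame(n); i=cv2.resize(p["pixels"][...,::-1],None,fx=3,fy=3,interpolation=cv2.INTER_CUBIC)
    for b in B:
        u=np.round((proj(p,(b-[0,0,.16])@Rz.T+s["tool_pos"])+.5)*3-.5).astype(int)
        for k,j in itertools.combinations(range(8),2):
            if bin(k^j).count("1")==1: cv2.line(i,tuple(map(int,u[k])),tuple(map(int,u[j])),(0,0,255),1)
    c=np.round(proj(p,s["tool_pos"]-[0,0,.1])[0]*3).astype(int); c=np.clip(c,[200,300],[1536-200,1152-300])
    out.append(i[c[1]-300:c[1]+300,c[0]-200:c[0]+200]); np.savez(f"{n}.npz",**{k:v for k,v in p.items() if k!="shot"})
cv2.imwrite(sys.argv[1],np.hstack(out)); print(s["contact_force"],s["tool_pos"],s["time"])
E
python3 look.py pics/l1.png
```

```text
[ 0.41763977  0.12822206 -4.81805116] [ 0.51563736 -0.19512257  0.37902515] 6.1333
```

View pics/l1.png

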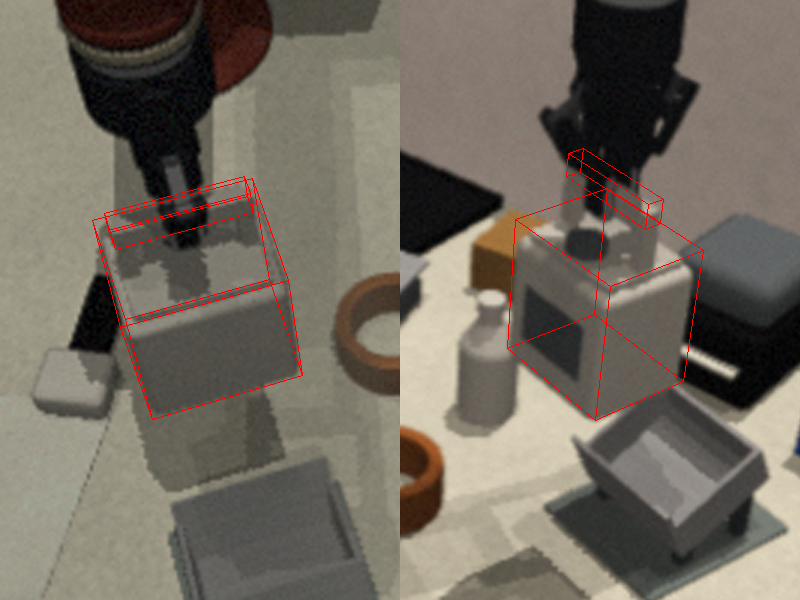

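The check shows the canister hanging upright in the jaws, matching the model within 1–2 px at its base in both views. Now I refine the platform pose by edge fitting.

```bash
cat > plat.py <<'E'
from h import *
import pickle
from scipy.optimize import differential_evolution
from scipy.ndimage import map_coordinates
o=pickle.load(open("o.pkl","rb"))
V=[]
for p,m in o.values():
    g=cv2.GaussianBlur(cv2.cvtColor(p["pixels"],cv2.COLOR_RGB2LAB)[...,0].astype(np.float32),(0,0),1.0)
    V.append((p,cv2.Sobel(g,cv2.CV_32F,1,0)/8,cv2.Sobel(g,cv2.CV_32F,0,1)/8))
k=np.linspace(.04,.96,40)
def pts(q):
    a=q[3]+np.pi/4+np.arange(4)*np.pi/2; c=np.c_[np.cos(a),np.sin(a)]*.09*2**.5+q[:2]
    return [np.c_[(1-k)[:,None]*c[i]+k[:,None]*c[(i+1)%4],np.full(40,q[2])] for i in range(4)]
def cost(q,full=False):
    out=[]
    for p,gx,gy in V:
        for e in pts(q):
            u=proj(p,e); t=u[-1]-u[0]; n=np.array([t[1],-t[0]])/np.linalg.norm(t)
            s=map_coordinates(gx,u.T[::-1],order=1)*n[0]+map_coordinates(gy,u.T[::-1],order=1)*n[1]
            out.append(min(abs(s.mean()),8))
    return np.round(out,1) if full else -sum(out)
for zb in ((.052,.082),(.040,.095)):
    r=differential_evolution(cost,[(.60,.67),(.20,.26),zb,(.1,.4)],seed=1,popsize=20,maxiter=60); print(r.x.round(4),r.fun,cost(r.x,True))
for z in np.arange(.045,.09,.006):
    r=differential_evolution(cost,[(.60,.67),(.20,.26),(z,z+.0001),(.1,.4)],seed=1,popsize=12,maxiter=40); print(r.x.round(4),r.fun)
E
python3 plat.py
```

```text
[0.6153 0.2302 0.0606 0.2657] -55.343697225318984 [7.3 8.  8.  0.1 8.  8.  8.  8. ]
[0.6382 0.2499 0.0419 0.2479] -61.48179753677479 [8.  5.5 8.  8.  8.  8.  8.  8. ]
[0.6394 0.2472 0.0451 0.2514] -60.90740828941161
[0.6414 0.243  0.051  0.2511] -59.66145295463228
[0.6379 0.2392 0.057  0.2934] -54.251718662422796
[0.6133 0.2274 0.063  0.2719] -55.03165352598961
[0.6103 0.2206 0.069  0.3042] -54.34434497302837
[0.6136 0.217  0.0751 0.3242] -52.345423851373745
[0.6159 0.2137 0.081  0.3487] -50.63959784066071
[0.608  0.2078 0.087  0.3531] -41.427109023683826
```

Run:
```python
from h import *
import pickle
o=pickle.load(open("o.pkl","rb")); I=[]
for n,(x,y) in dict(scene=(303,163),side=(185,152)).items():
    i=o[n][0]["pixels"][y:y+100,x:x+100,::-1]
    I.append(cv2.convertScaleAbs(cv2.resize(i,(400,400),interpolation=cv2.INTER_CUBIC),alpha=1.6))
cv2.imwrite("pics/sc.png",np.hstack(I))
```

```text
(no output)
```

View pics/sc.png

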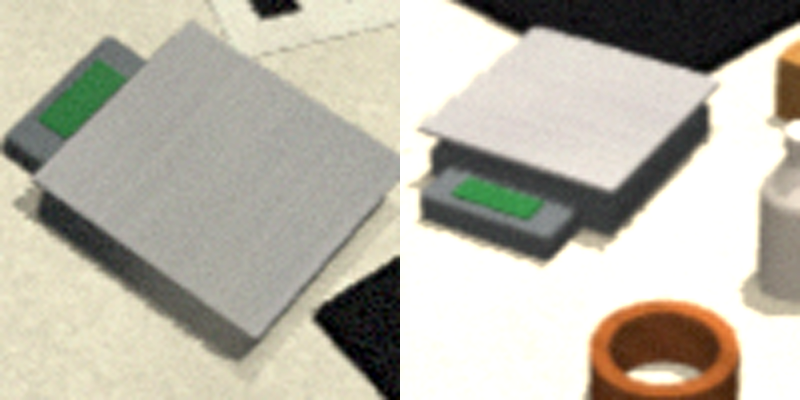

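The enlarged crop shows the platform corners clearly. In the scene half they are (193,22), (403,158), (253,338) and (36,183). In the side half they are (20,131), (132,28), (319,83) and (213,191). I'll refit with these.

Run:
```python
from h import *
import pickle
from scipy.optimize import least_squares
o=pickle.load(open("o.pkl","rb")); ps,pd=o["scene"][0],o["side"][0]
a=np.array([(193,22),(403,158),(253,338),(36,183)])/4-.375+[303,163]
b=np.array([(20,131),(132,28),(319,83),(213,191)])/4-.375+[185,152]
def sq(q):
    t=q[3]-np.arange(4)*np.pi/2+np.pi*.75; return np.c_[q[0]+.1273*np.cos(t),q[1]+.1273*np.sin(t),np.full(4,q[2])]
for use in ("sd","s","d"):
    f=lambda q:np.r_[(proj(ps,sq(q))-a).ravel()*("s" in use),(proj(pd,sq(q))-b).ravel()*("d" in use)]
    best=min((least_squares(f,[.63,.235,.065,y]) for y in np.arange(0,6.2,.78)),key=lambda r:r.cost)
    print(use,best.x.round(4),best.fun.round(1))
    # corner order check
```

```text
sd [0.6372 0.2456 0.0464 0.2626] [-1.5 -0.2  1.7  1.2  1.   0.7 -1.5 -0.7 -1.5 -0.2  0.  -0.   0.2 -0.5
 -0.   0.5]
s [0.626  0.2618 0.0195 6.5437] [-1.1  0.5  0.5  1.2  0.8 -0.7 -0.3 -1.  -0.   0.  -0.   0.  -0.   0.
 -0.   0. ]
d [0.6559 0.2636 0.0293 6.5493] [ 0.   0.   0.   0.   0.   0.   0.   0.  -0.4 -0.2  0.4  0.4 -0.2 -0.3
  0.2  0.1]
```

```bash
python3 go.py .48 .1 .385 .25
```

```text
t 6.23 pos [ 0.5149 -0.1947  0.3758] yaw -0.245 F [-0.3 -0.3 -4. ] tilt [-0.  0. -1.]
d [ 277.5 -105.3   -9.1] turn -0.495
```

```bash
python3 go.py .639 .241 .385 .26
```

```text
t 6.23 pos [ 0.5149 -0.1947  0.3758] yaw -0.245 F [-0.3 -0.3 -4. ] tilt [-0.  0. -1.]
d [452.8  14.7  -9.1] turn -0.505
```

Call:
{"api": "apply_moves", "payload": {
  "series": [
    {"dx": 12, "dy": 0, "dz": -4, "turn": -0.02, "jaw": 1},
    {"dx": 32, "dy": 1, "dz": -9, "turn": -0.05, "jaw": 1},
    {"dx": 60, "dy": 2, "dz": -9, "turn": -0.08, "jaw": 1},
    {"dx": 90, "dy": 3, "dz": -9, "turn": -0.12, "jaw": 1},
    {"dx": 120, "dy": 4, "dz": -9, "turn": -0.16, "jaw": 1}
  ]
}}

```text
time: 6.65
tool_pos: [0.5477, -0.0774, 0.384]
tool_rot: [-0.001, 0.736, 0.677, -0.0]
contact_force: [0.2, -0.2, -5.2]
gripper_width: 0.152
grasp_force: 61.8
```

```bash
python3 go.py .639 .241 .385 .26
```

```text
t 6.65 pos [ 0.5477 -0.0774  0.384 ] yaw -0.083 F [ 0.2 -0.2 -5.2] tilt [-0.002  0.001 -1.   ]
d [324.9  64.6  -0.8] turn -0.343
```

Call:
{"api": "apply_moves", "payload": {
  "series": [
    {"dx": 30, "dy": 6, "dz": 0, "turn": -0.04, "jaw": 1},
    {"dx": 60, "dy": 12, "dz": 0, "turn": -0.08, "jaw": 1},
    {"dx": 90, "dy": 18, "dz": 0, "turn": -0.12, "jaw": 1},
    {"dx": 120, "dy": 24, "dz": 0, "turn": -0.16, "jaw": 1},
    {"dx": 150, "dy": 30, "dz": 0, "turn": -0.2, "jaw": 1}
  ]
}}

```text
time: 7.07
tool_pos: [0.5901, 0.0701, 0.3838]
tool_rot: [-0.001, 0.664, 0.748, -0.001]
contact_force: [0.2, -0.2, -5.0]
gripper_width: 0.151
grasp_force: 61.8
```

```bash
python3 go.py .639 .241 .385 .26
```

```text
t 7.07 pos [0.5901 0.0701 0.3838] yaw 0.118 F [ 0.2 -0.2 -5. ] tilt [-0.002  0.    -1.   ]
d [164.   68.7  -1.2] turn -0.142
```

Call:
{"api": "apply_moves", "payload": {
  "series": [
    {"dx": 30, "dy": 12, "dz": 0, "turn": -0.04, "jaw": 1},
    {"dx": 60, "dy": 25, "dz": 0, "turn": -0.08, "jaw": 1},
    {"dx": 90, "dy": 38, "dz": 0, "turn": -0.12, "jaw": 1},
    {"dx": 118, "dy": 50, "dz": 0, "turn": -0.142, "jaw": 1},
    {"dx": 140, "dy": 59, "dz": 0, "turn": -0.142, "jaw": 1}
  ]
}}

```text
time: 7.48
tool_pos: [0.6326, 0.2168, 0.3832]
tool_rot: [-0.001, 0.609, 0.793, -0.001]
contact_force: [0.5, -1.2, -4.7]
gripper_width: 0.152
grasp_force: 61.8
```

```bash
python3 go.py .639 .241 .29 .26
```

```text
t 7.48 pos [0.6326 0.2168 0.3832] yaw 0.261 F [ 0.5 -1.2 -4.7] tilt [-0.003  0.001 -1.   ]
d [21.6 12.7 93.2] turn 0.001
```

Call:
{"api": "apply_moves", "payload": {
  "series": [
    {"dx": 12, "dy": 7, "dz": 20, "turn": 0, "jaw": 1},
    {"dx": 20, "dy": 12, "dz": 45, "turn": 0, "jaw": 1},
    {"dx": 21, "dy": 12, "dz": 75, "turn": 0, "jaw": 1},
    {"dx": 21, "dy": 12, "dz": 100, "turn": 0, "jaw": 1},
    {"dx": 21, "dy": 12, "dz": 115, "turn": 0, "jaw": 1}
  ]
}}

```text
time: 7.9
tool_pos: [0.6369, 0.2376, 0.2641]
tool_rot: [-0.003, 0.61, 0.792, -0.003]
contact_force: [-1.2, -0.1, -5.8]
gripper_width: 0.152
grasp_force: 61.8
```

Call:
{"api": "apply_moves", "payload": {
  "series": [
    {"dx": 0, "dy": 0, "dz": 3, "turn": 0, "jaw": 1},
    {"dx": 0, "dy": 0, "dz": 5, "turn": 0, "jaw": 1},
    {"dx": 0, "dy": 0, "dz": 5, "turn": 0, "jaw": 1}
  ]
}}

```text
time: 8.15
tool_pos: [0.6397, 0.237, 0.2662]
tool_rot: [0.0, 0.611, 0.792, 0.001]
contact_force: [0.5, 0.1, -4.3]
gripper_width: 0.147
grasp_force: 61.8
```

```bash
python3 go.py .639 .241 .26 .26; python3 look.py pics/l2.png
```

```text
t 8.15 pos [0.6397 0.237  0.2662] yaw 0.257 F [ 0.5  0.1 -4.3] tilt [ 0.002  0.001 -1.   ]
d [4.  0.3 6.2] turn -0.003
[ 0.54401642  0.13492608 -4.32835311] [0.63972167 0.23702864 0.26623644] 8.15
```

View pics/l2.png

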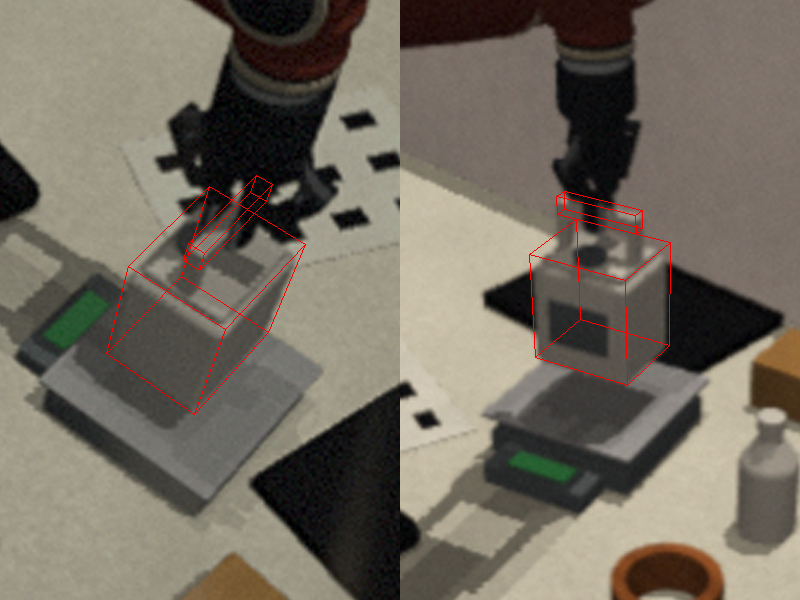

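The last view shows the canister upright over the platform, with the model outline matching in both cameras and the base about 50 mm above the plate. Lowering carefully by force.

Call:
{"api": "apply_moves", "payload": {
  "series": [
    {"dx": 2, "dy": 0, "dz": 5, "turn": 0, "jaw": 1},
    {"dx": 3, "dy": 0, "dz": 10, "turn": 0, "jaw": 1},
    {"dx": 3, "dy": 0, "dz": 15, "turn": 0, "jaw": 1},
    {"dx": 3, "dy": 0, "dz": 17, "turn": 0, "jaw": 1},
    {"dx": 3, "dy": 0, "dz": 17, "turn": 0, "jaw": 1}
  ]
}}

```text
time: 8.67
tool_pos: [0.6379, 0.2396, 0.2466]
tool_rot: [-0.001, 0.611, 0.792, -0.001]
contact_force: [-0.0, -0.8, -5.6]
gripper_width: 0.147
grasp_force: 61.7
```

Call:
{"api": "apply_moves", "payload": {
  "series": [
    {"dx": 0, "dy": 0, "dz": 2, "turn": 0, "jaw": 1},
    {"dx": 0, "dy": 0, "dz": 4, "turn": 0, "jaw": 1},
    {"dx": 0, "dy": 0, "dz": 4, "turn": 0, "jaw": 1}
  ]
}}

```text
time: 8.92
tool_pos: [0.6384, 0.2397, 0.2436]
tool_rot: [-0.0, 0.611, 0.792, -0.0]
contact_force: [0.6, -0.9, -5.5]
gripper_width: 0.151
grasp_force: 61.7
```

Call:
{"api": "apply_moves", "payload": {
  "series": [
    {"dx": 0, "dy": 0, "dz": 2, "turn": 0, "jaw": 1},
    {"dx": 0, "dy": 0, "dz": 4, "turn": 0, "jaw": 1},
    {"dx": 0, "dy": 0, "dz": 4, "turn": 0, "jaw": 1}
  ]
}}

```text
time: 9.17
tool_pos: [0.6383, 0.2397, 0.2394]
tool_rot: [-0.0, 0.611, 0.792, -0.0]
contact_force: [-0.1, 0.5, -5.4]
gripper_width: 0.151
grasp_force: 61.7
```

Call:
{"api": "apply_moves", "payload": {
  "series": [
    {"dx": 0, "dy": 0, "dz": 2, "turn": 0, "jaw": 1},
    {"dx": 0, "dy": 0, "dz": 4, "turn": 0, "jaw": 1},
    {"dx": 0, "dy": 0, "dz": 4, "turn": 0, "jaw": 1}
  ]
}}

```text
time: 9.42
tool_pos: [0.6383, 0.2397, 0.2354]
tool_rot: [-0.0, 0.611, 0.792, -0.0]
contact_force: [-0.7, -1.3, -5.0]
gripper_width: 0.152
grasp_force: 61.7
```

Call:
{"api": "apply_moves", "payload": {
  "series": [
    {"dx": 0, "dy": 0, "dz": 2, "turn": 0, "jaw": 1},
    {"dx": 0, "dy": 0, "dz": 3, "turn": 0, "jaw": 1},
    {"dx": 0, "dy": 0, "dz": 3, "turn": 0, "jaw": 1}
  ]
}}

```text
time: 9.67
tool_pos: [0.6383, 0.2397, 0.2326]
tool_rot: [-0.0, 0.611, 0.792, -0.0]
contact_force: [-0.5, -0.6, -4.6]
gripper_width: 0.15
grasp_force: 61.8
```

Call:
{"api": "apply_moves", "payload": {
  "series": [
    {"dx": 0, "dy": 0, "dz": 2, "turn": 0, "jaw": 1},
    {"dx": 0, "dy": 0, "dz": 3, "turn": 0, "jaw": 1},
    {"dx": 0, "dy": 0, "dz": 3, "turn": 0, "jaw": 1}
  ]
}}

```text
time: 9.92
tool_pos: [0.6383, 0.2397, 0.2296]
tool_rot: [-0.0, 0.611, 0.792, -0.0]
contact_force: [0.4, 0.8, -4.6]
gripper_width: 0.152
grasp_force: 61.8
```

```bash
python3 go.py .639 .241 .22 .26
```

```text
t 9.92 pos [0.6383 0.2397 0.2296] yaw 0.257 F [ 0.4  0.8 -4.6] tilt [-0.001 -0.    -1.   ]
d [1.1 1.  9.6] turn -0.003
```

Call:
{"api": "apply_moves", "payload": {
  "series": [
    {"dx": 0, "dy": 0, "dz": 2, "turn": 0, "jaw": 1},
    {"dx": 0, "dy": 0, "dz": 3, "turn": 0, "jaw": 1},
    {"dx": 0, "dy": 0, "dz": 3, "turn": 0, "jaw": 1}
  ]
}}

```text
time: 10.17
tool_pos: [0.6383, 0.2397, 0.2266]
tool_rot: [-0.0, 0.611, 0.792, -0.0]
contact_force: [0.4, -0.0, -5.6]
gripper_width: 0.149
grasp_force: 61.8
```

```bash
python3 go.py .639 .241 .22 .26
```

```text
t 10.17 pos [0.6383 0.2397 0.2266] yaw 0.257 F [ 0.4 -0.  -5.6] tilt [-0.001 -0.    -1.   ]
d [1.1 1.  6.6] turn -0.003
```

Call:
{"api": "apply_moves", "payload": {
  "series": [
    {"dx": 0, "dy": 0, "dz": 2, "turn": 0, "jaw": 1},
    {"dx": 0, "dy": 0, "dz": 3, "turn": 0, "jaw": 1},
    {"dx": 0, "dy": 0, "dz": 3, "turn": 0, "jaw": 1}
  ]
}}

```text
time: 10.42
tool_pos: [0.6383, 0.2397, 0.2236]
tool_rot: [-0.0, 0.611, 0.792, -0.0]
contact_force: [0.8, 0.4, -5.1]
gripper_width: 0.146
grasp_force: 61.8
```

```bash
python3 go.py .639 .241 .22 .26
```

```text
t 10.42 pos [0.6383 0.2397 0.2236] yaw 0.257 F [ 0.8  0.4 -5.1] tilt [-0.001 -0.    -1.   ]
d [1.1 1.  3.6] turn -0.003
```

Call:
{"api": "apply_moves", "payload": {
  "series": [
    {"dx": 0, "dy": 0, "dz": 2, "turn": 0, "jaw": 1},
    {"dx": 0, "dy": 0, "dz": 3, "turn": 0, "jaw": 1},
    {"dx": 0, "dy": 0, "dz": 3, "turn": 0, "jaw": 1}
  ]
}}

```text
time: 10.67
tool_pos: [0.6383, 0.2397, 0.2206]
tool_rot: [-0.0, 0.611, 0.792, -0.0]
contact_force: [0.3, -0.7, -4.6]
gripper_width: 0.152
grasp_force: 61.8
```

```bash
python3 go.py .639 .241 .22 .26
```

```text
t 10.67 pos [0.6383 0.2397 0.2206] yaw 0.257 F [ 0.3 -0.7 -4.6] tilt [-0.001 -0.    -1.   ]
d [1.1 1.  0.6] turn -0.003
```

Call:
{"api": "apply_moves", "payload": {
  "series": [
    {"dx": 0, "dy": 0, "dz": 2, "turn": 0, "jaw": 1},
    {"dx": 0, "dy": 0, "dz": 3, "turn": 0, "jaw": 1},
    {"dx": 0, "dy": 0, "dz": 3, "turn": 0, "jaw": 1}
  ]
}}

```text
time: 10.92
tool_pos: [0.6383, 0.2397, 0.2176]
tool_rot: [-0.0, 0.611, 0.792, -0.0]
contact_force: [-0.1, -0.2, -4.5]
gripper_width: 0.15
grasp_force: 61.8
```

```bash
python3 go.py .639 .241 .22 .26
```

```text
t 10.92 pos [0.6383 0.2397 0.2176] yaw 0.257 F [-0.1 -0.2 -4.5] tilt [-0.001 -0.    -1.   ]
d [ 1.1  1.  -2.4] turn -0.003
```

Call:
{"api": "apply_moves", "payload": {
  "series": [
    {"dx": 0, "dy": 0, "dz": 1, "turn": 0, "jaw": 1},
    {"dx": 0, "dy": 0, "dz": 2, "turn": 0, "jaw": 1},
    {"dx": 0, "dy": 0, "dz": 2, "turn": 0, "jaw": 1}
  ]
}}

```text
time: 11.17
tool_pos: [0.6386, 0.2398, 0.2161]
tool_rot: [0.0, 0.611, 0.792, 0.0]
contact_force: [-0.6, 0.2, -2.4]
gripper_width: 0.153
grasp_force: 62.0
```

```bash
python3 go.py .639 .241 .22 .26
```

```text
t 11.17 pos [0.6386 0.2398 0.2161] yaw 0.257 F [-0.6  0.2 -2.4] tilt [ 0.  0. -1.]
d [ 1.1  0.7 -3.9] turn -0.003
```

Call:
{"api": "apply_moves", "payload": {
  "series": [
    {"dx": 0, "dy": 0, "dz": 1, "turn": 0, "jaw": 1},
    {"dx": 0, "dy": 0, "dz": 1.5, "turn": 0, "jaw": 1},
    {"dx": 0, "dy": 0, "dz": 1.5, "turn": 0, "jaw": 1}
  ]
}}

```text
time: 11.42
tool_pos: [0.6386, 0.2398, 0.215]
tool_rot: [0.0, 0.611, 0.792, 0.0]
contact_force: [-0.4, -0.0, -1.1]
gripper_width: 0.151
grasp_force: 62.3
```

```bash
python3 go.py .639 .241 .22 .26
```

```text
t 11.42 pos [0.6386 0.2398 0.215 ] yaw 0.257 F [-0.4 -0.  -1.1] tilt [ 0.  0. -1.]
d [ 1.1  0.7 -5. ] turn -0.003
```

Call:
{"api": "apply_moves", "payload": {
  "series": [
    {"dx": 0, "dy": 0, "dz": 0.6, "turn": 0, "jaw": 1},
    {"dx": 0, "dy": 0, "dz": 0.6, "turn": 0, "jaw": 0.9},
    {"dx": 0, "dy": 0, "dz": 0.6, "turn": 0, "jaw": 0.8},
    {"dx": 0, "dy": 0, "dz": 0.6, "turn": 0, "jaw": 0.7},
    {"dx": 0, "dy": 0, "dz": 0.6, "turn": 0, "jaw": 0.6}
  ]
}}

```text
time: 11.83
tool_pos: [0.6391, 0.2399, 0.2148]
tool_rot: [0.001, 0.611, 0.792, 0.001]
contact_force: [0.2, -0.3, 0.1]
gripper_width: 0.397
grasp_force: 0.0
```

Call:
{"api": "apply_moves", "payload": {
  "series": [
    {"dx": 0, "dy": 0, "dz": 0, "turn": 0, "jaw": 0.5},
    {"dx": 0, "dy": 0, "dz": 0, "turn": 0, "jaw": 0.4},
    {"dx": 0, "dy": 0, "dz": 0, "turn": 0, "jaw": 0.4}
  ]
}}

```text
time: 12.08
tool_pos: [0.6387, 0.2398, 0.2142]
tool_rot: [0.0, 0.611, 0.792, 0.0]
contact_force: [0.2, 0.3, -0.0]
gripper_width: 0.601
grasp_force: 0.0
```

Call:
{"api": "apply_moves", "payload": {
  "series": [
    {"dx": 0, "dy": 0, "dz": -10, "turn": 0, "jaw": 0.4},
    {"dx": 0, "dy": 0, "dz": -25, "turn": 0, "jaw": 0.4},
    {"dx": 0, "dy": 0, "dz": -50, "turn": 0, "jaw": 0.4},
    {"dx": 0, "dy": 0, "dz": -80, "turn": 0, "jaw": 0.4},
    {"dx": 0, "dy": 0, "dz": -115, "turn": 0, "jaw": 0.4}
  ]
}}

```text
time: 12.5
tool_pos: [0.638, 0.2396, 0.3302]
tool_rot: [-0.0, 0.611, 0.792, -0.001]
contact_force: [0.5, 0.4, -0.0]
gripper_width: 0.604
grasp_force: 0.0
```

Run:
```python
from h import *
import itertools
from scipy.optimize import minimize
box=lambda x,y,z:np.array(list(itertools.product(x,y,z)))
B=[box((-.045,.045),(-.055,.055),(0,.12)),box((-.007,.007),(-.045,.045),(.15,.17))]
V=[]
for n in ("scene","side"):
    p=grab_frame(n); r=spotter.outline_of(p,"canister"); print(n,[(q["conf"],q["extent"]) for q in r[:2]])
    cv2.imwrite(f"pics/end_{n}.png",p["pixels"][...,::-1])
    if r: V.append((p,cv2.resize((r[0]["region"]*255).astype(np.uint8),None,fx=4,fy=4)>127))
def cost(q):
    Rm=R.from_euler("zyx",[.257,q[2],q[3]]).as_matrix(); c=0
    for p,u in V:
        im=np.zeros(u.shape,np.uint8)
        for b in B: cv2.fillConvexPoly(im,cv2.convexHull(np.round((proj(p,b@Rm.T+[q[0],q[1],.054])+.5)*4).astype(np.int32)),1)
        c+=(im.astype(bool)^u).sum()/u.sum()
    return c
q0=np.array([.639,.24,0,0]); S=np.vstack([q0]+[q0+d for d in np.diag([.01,.01,.1,.1])])
r=minimize(cost,q0,method="Nelder-Mead",options=dict(initial_simplex=S)); print(cost(q0),r.x.round(4),r.fun, state()["time"],state()["contact_force"])
```

```text
scene [(0.62, [328.8, 158.5, 390.6, 225.7])]
side [(0.56, [208.1, 127.9, 247.3, 186.8])]
0.26407892012279965 [0.6373 0.2425 0.0027 0.0331] 0.2504433659257329 12.7 [-0.80923892  0.21599382 -0.34981209]
```

Run:
```python
from h import *
import pickle
from scipy.optimize import least_squares
o=pickle.load(open("o.pkl","rb")); ps,pd=o["scene"][0],o["side"][0]
a=np.array([(193,22),(403,158),(253,338),(36,183)])/4-.375+[303,163]
b=np.array([(20,131),(132,28),(319,83),(213,191)])/4-.375+[185,152]
for z in (.055,.0575):
    f=lambda q:np.r_[(proj(ps,sq(q))-a).ravel(),(proj(pd,sq(q))-b).ravel()]
    def sq(q):
        t=q[2]-np.arange(4)*np.pi/2+np.pi*.75; return np.c_[q[0]+.1273*np.cos(t),q[1]+.1273*np.sin(t),np.full(4,z)]
    r=least_squares(f,[.64,.24,.26]); print(z,r.x.round(4))
```

```text
0.055 [0.6373 0.2413 0.2624]
0.0575 [0.6373 0.24   0.2624]
```

The canister is within about 2 mm of the platform centre, upright, and the gripper is clear. Handing in.

```bash
python3 -c "
from plant import ticket
print(ticket.job_done())"
```

```text
the job is handed in; nothing more can be done
None
```

The canister stands upright on the scale, about 2 mm from the platform's centre by my camera fits, released and handed in at about 12.7 s; the hand-in call gave no verdict, and I didn't re-check the other things' positions.

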